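Lock the swivel vise

TASK

Turn the vise on its swivel until either one of the two slots in its base disc faces the lock bar, then push the red thumb plate so that the bar goes fully home in that slot and the vise is locked. Pushing with the fingers is enough, nothing needs gripping; leave the loose tools and parts on the bench where they are, neither lifted nor knocked about.

Things in the scene. Friction and masses are not known exactly. Their poses are not given: they have to be found in the camera images.
- base: Dark grey cast base of the vise, bolted down. Origin: on the swivel axis at bench height (z 0); +y points from that axis out along the lock bar. Round foot 200 mm across, 14 mm high, bolt ears to x = +-135 mm; a tongue 72 mm wide, 14 mm high reaches y = 215 mm and carries the bar's guide (56 mm wide, y = 108 to 160 mm, top at z = 34 mm, its screws 37). Else nothing is over 20 mm.
- vise_center (a point): On the swivel axis at the disc's top (30 mm above the bench). Its axes turn with the vise: x along it (to the fixed jaw), y across. Steel disc 184 mm across, 16 to 30 mm above the bench; dark grey vise on it, one rigid part of about 3.5 kg: bed x = -75 to 75 mm, flat flanks at y = +-40 mm, to 50 mm above the bench; a moving jaw (86 mm high) between, same flanks.
- fixed_jaw (a point): Middle of the top of the vise's fixed jaw, at x = 58 mm of vise_center, 88 mm above the bench. The jaw spans x = 41 to 75 mm and y = +-40 mm; its flat flanks go down to the disc: a good place to push. The disc's top shows for at least 14 mm beside them.
- nut_block (a point): Middle of the top of the nut block at the vise's other end, at x = -64 mm of vise_center, 74 mm above the bench. It spans x = -75 to -53 mm and y = +-40 mm; its flat flanks go down to the disc: a good place to push. Behind it a screw with a 100 mm cross handle sticks out to x = -122 mm, 52 to 74 mm above the bench.
- slot_a (a point): Middle of the mouth of one slot in the disc's rim, 92 mm from the axis (y = +92 mm of vise_center), at the disc's top face. The slot is 18 mm wide and 22 mm deep, its mouth widened by 5 mm chamfers, with red paint lines on both sides.
- slot_b (a point): The same for the other slot, opposite slot_a (y = -92 mm of vise_center).
- swivel (a joint): Turn of vise and disc, rad, counterclockwise from above: yaw of vise_center relative to base. At 0 slot_a faces the bar, at 3.14 (or -3.14) slot_b does. Turns both ways, stays where left; needs about 0.45 N m (8 N at 58 mm from the axis).
- lock_bar (a joint): How far the bar has been pushed towards the disc, m: 0 = fully back, 0.028 = fully home at its stop. About 3 N of friction; stays where left. Its nose meets the disc's rim at 0.008 unless a slot faces it. A misalignment up to about 4 degrees is drawn in by the round nose and the chamfers (some 10 to 20 N).
- bar_nose (a point): Tip of the round nose of the brass lock bar (14 mm wide, 16 to 29 mm above the bench); with the bar fully back it is 100 mm from the swivel axis along the base's +y.
- thumb_plate (a point): Middle of the outer face of the red upright thumb plate on the bar's outer end, 42 mm above the bench; axes as base. The face looks to +y and is pushed to -y, towards the disc. Plate 36 mm wide, 8 mm thick, 16 to 66 mm above the bench; the face is 198 mm from the swivel axis with the bar fully back, 170 mm fully home.
- chuck_key: Bystander: loose steel drill chuck key, 85 mm long, lying beside the guide of the bar. Origin at the plain end of its shank, below its middle, at the underside.
- drift: Bystander: loose aluminium punch standing upright beside the guide of the bar, 60 mm high, foot 24 mm across. Origin under its middle.
- tape_roll: Bystander: roll of blue tape lying flat, 90 mm across, 24 mm high.
- wood_strip: Bystander: dark wooden strip 260 x 44 x 22 mm.
- bar_clamp: Bystander: one-hand bar clamp with black jaws, 300 mm long, lying flat.
- brush: Bystander: bench brush with wooden handle, 215 mm long.
- screw_cup: Bystander: grey cup, 68 mm across, 55 mm high.

How it is judged:
By the outcome, as a careful person would: the job done as asked, in the order asked, and still so for the second after the job is handed in, with the robot touching nothing.
It also fails if it takes over 48 s, if anything falls off the work surface, if the arm or the gripper's body presses on something with over 40 N, if the wrist force passes 120 N, or if a joint passes its speed limit or range.

ROBOT

A 6-joint arm with a two-finger parallel gripper is mounted at the origin on the work surface. World frame = base frame: x ahead of the robot, y to its left, z up, the work surface at z = 0. Lengths are in mm, angles in rad, forces in N, time in s.
With the tool pointing down it reaches from about 250 to 725 mm from the base axis. Payload 9.7 kg.
Tool frame: the origin (TCP) lies between the finger pads; the fingertips stand tip_reach ahead of it and the grasp point (between the pads) lies 3 mm ahead of it (tip_reach is the distance from the TCP to the fingertips, in mm); z points along the fingers, x is the direction in which the jaws open and shut, and the axes are right-handed (so a half turn about z gives the same grasp; the last joint's range is limited). The gripper opens to 85 mm and grips with 20 to 120 N. Pads are 22 mm wide; open, the fingers measure 114 mm over their backs; the gripper's body (76 mm by 85 mm) begins 54 mm behind the grasp point. The pads swing forward as they close: fully open they stand 13 mm farther back than shut.
Start: joints at [-1.143, 0.087, 0.176, 1.66, 0, 1.571], TCP at [228.176, -500.433, 253.284] pointing down, gripper open.
Joint ranges: [-3.13, 3.13], [-0.85, 1.81], [-1.15, 1.24], [-2.2, 2.28], [-1.44, 1.52], [-3.14, 3.14]. Speed limits (rad/s): [2.22, 2.22, 2.57, 3.14, 3.14, 3.14].

INTERFACE

Orientations are given as a 3x3 rotation matrix whose columns are the frame's x, y, z axes.
In Python, from rig import state, grab_frame, camera_info, finish_job, tip_reach gives the robot as it stands.
- The arm moves only by the tool jog_arm, never from a script. Its argument "moves" is text: rows parted by semicolons, each of 7 numbers parted by spaces: the opening, from 0 (shut) to 1 (fully open), then the shift along the tool's x, y, z in mm, then the turn, a rotation vector about the tool's x, y, z in rad. In form: fingers tx ty tz ax ay az; .... A call has 1 to 10 rows; each row shifts and turns the pose as measured when the row begins, along the tool's axes as they then stand; what a row does not reach is not made up. A row lasts 1/10 s, in which the tool goes at most 50 mm and 8.59 degrees, less where a joint would pass 70% of its speed; a pose out of reach is approached as far as the arm can. A call is refused whole if a number of a shift passes 50 or a number of a turn 0.15, either way. A call with a gripper value outside its range is refused whole. The fingers move at their own pace and stop on an object; "squeeze" is the grip in N (left out, the last holds). Time passes only in rows, so rows that do not move let the fingers close. It gives the time, the measured TCP pose, the force and the opening at its end, in the units of the state.
- state(): the state, without advancing time (a new reading comes with each control period).
- grab_frame(name): name is "scene" or "top" or "wrist"; returns the picture (384x512x3 uint8, blue, green, red); there is no depth.
- camera_info(name): a dict with "fovy" (degrees; the focal length in pixels is half the picture's height over the tangent of half this angle, whatever the lens; pixels are square), "cx", "cy" (the principal point, pixels), "origin" and "attitude" of the camera in the world. Camera axes: x right, y up, looking along -z (the intrinsics and any distortion apply to the point x, -y, -z); pixel columns grow to the right and rows downward; lengths in mm; the calibration is good to about 2 mm. A picture is of the moment at which its call begins: read the wrist's pose just before it. camera_info takes no time and is no camera call; for the wrist camera it gives the pose at the moment of the call.
- finish_job(): hands the job in, once; it reports no verdict.
The state is a dict: "clock": time; "joint_positions": joint angles; "qd": joint speeds; "joint_torque": joint torques, N m; "eef_pos": TCP position; "orientation": TCP orientation; "force": force on the tool from outside, world axes, zero at the start; "torque": the same for the moment, N m; "opening": finger opening in mm.
Only numpy, scipy, OpenCV 4.12 (cv2) and the standard library are available. Lean on these libraries where they do the work, as an engineer would, in place of code of your own. Each camera call takes 0.05 s, during which the arm holds its last target.

## Working session

There is one attempt and no reset: what is moved stays moved. The work goes in short steps, Python scripts to look and compute and a tool call to move; the robot and the scene stay as the last step left them, time stands still between calls to the robot, and variables do not carry over. Pictures are saved under pics/ and viewed, and the job is handed in when it is done.

Besides the shell and the picture viewer there is one more tool, called after ">>>" by a JSON object that holds its "name" and its "arguments". jog_arm: Moves the arm, as the interface text tells. Its arguments: {"type":"object","properties":{"moves":{"type":"string"},"squeeze":{"type":"number"}},"required":["moves"]}

```bash
ls; mkdir -p pics
python3 - <<'E'
from rig import *
import cv2
for n in ("scene","top"):
    f=grab_frame(n); cv2.imwrite(f"pics/{n}0.png",f); print(n,camera_info(n))
s=state(); print(s, tip_reach if not callable(tip_reach) else tip_reach())
print(camera_info("wrist"))
E
```

```text
pics
scene {'fovy': 53.77559279013577, 'cx': 260.0732108295934, 'cy': 194.0925224303752, 'origin': array([1301.16155311,  226.92871024,  920.87040389]), 'attitude': array([[-0.3645612 , -0.62266148,  0.69237837],
       [ 0.93094032, -0.26056144,  0.25584733],
       [ 0.02110083,  0.73783495,  0.67465127]])}
top {'fovy': 42.01982040881156, 'cx': 259.705590993382, 'cy': 189.3888993158128, 'origin': array([ 362.0491852 ,  -76.03312904, 1747.06438363]), 'attitude': array([[ 6.10954865e-05,  9.97539071e-01, -7.01127551e-02],
       [-9.99977140e-01, -4.13109107e-04, -6.74893697e-03],
       [-6.76129253e-03,  7.01115647e-02,  9.97516242e-01]])}
{'clock': 0.1, 'joint_positions': array([-1.14304901e+00,  8.73754480e-02,  1.75254692e-01,  1.65977626e+00,
       -2.56558282e-05,  1.57075206e+00]), 'qd': array([-0.00047104, -0.00239589,  0.00345327, -0.0011633 , -0.00122553,
        0.0012589 ]), 'joint_torque': array([-5.48283260e-04, -5.21560657e+01,  4.65651906e+01,  1.60412496e-02,
        2.91159063e-05, -1.56530814e-05]), 'eef_pos': array([ 228.08010626, -500.3045799 ,  252.69143242]), 'orientation': array([[ 4.14862154e-01, -9.09884148e-01, -4.79932504e-04],
       [-9.09883609e-01, -4.14862431e-01,  9.90872807e-04],
       [-1.10068542e-03,  2.56070920e-05, -9.99999394e-01]]), 'force': array([ 0.09438321,  0.11948593, -0.43788767]), 'torque': array([ 0.0042299 ,  0.02645898, -0.04539139]), 'opening': 85.19884055205551} 22.0
{'fovy': 66.15160130226649, 'cx': 256.922031593067, 'cy': 191.90072566411774, 'origin': array([ 292.9684858 , -469.49252306,  372.19529278]), 'attitude': array([[ 0.41423446,  0.87247624,  0.25922002],
       [-0.91016497,  0.39804339,  0.11472223],
       [-0.00308839, -0.28345488,  0.9589806 ]])}
```

View pics/scene0.png

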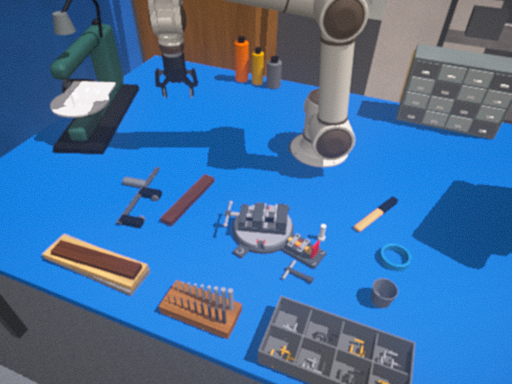

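View pics/top0.png

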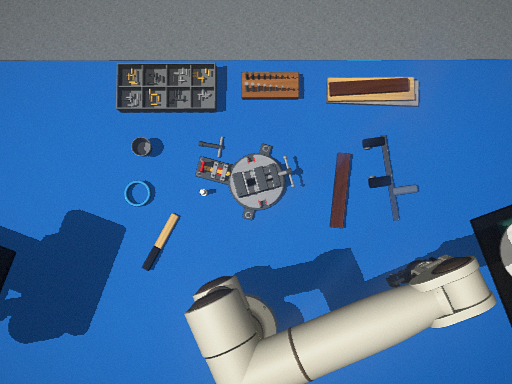

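```bash
cat > h.py <<'E'
import numpy as np, cv2
from rig import *
def ray(n,px,z,ci=None):
    c=ci or camera_info(n); f=192/np.tan(np.radians(c['fovy'])/2)
    d=c['attitude']@np.array([(px[0]-c['cx'])/f,-(px[1]-c['cy'])/f,-1])
    return c['origin']+d*(z-c['origin'][2])/d[2]
def proj(n,p,ci=None):
    c=ci or camera_info(n); f=192/np.tan(np.radians(c['fovy'])/2)
    q=c['attitude'].T@(np.array(p)-c['origin']); return c['cx']+f*q[0]/-q[2], c['cy']-f*q[1]/-q[2]
E
python3 - <<'E'
from h import *
a=cv2.imread('pics/top0.png')[125:225,185:310]; cv2.imwrite('pics/topz.png',cv2.resize(a,None,fx=6,fy=6,interpolation=cv2.INTER_CUBIC))
a=cv2.imread('pics/scene0.png')[190:290,210:340]; cv2.imwrite('pics/scenez.png',cv2.resize(a,None,fx=6,fy=6,interpolation=cv2.INTER_CUBIC))
E
```

```text
(no output)
```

View pics/topz.png

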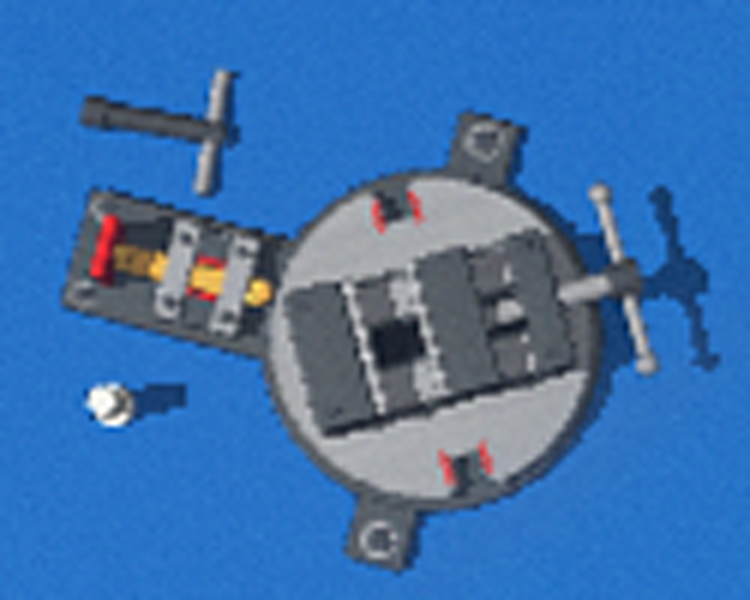

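View pics/scenez.png

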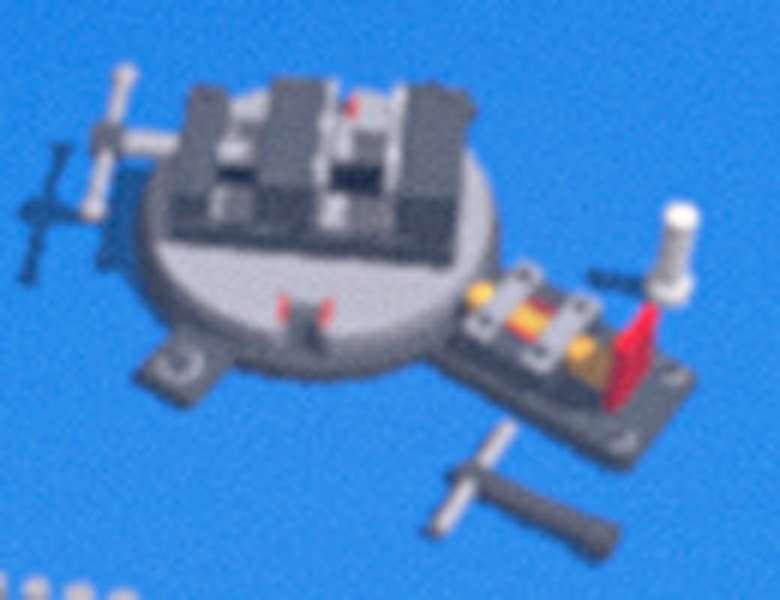

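```bash
cat > meas.py <<'E'
from h import *
import sys
def reds(img,tag):
    b,g,r=[img[...,i].astype(int) for i in range(3)]
    m=((r>110)&(r-g>60)&(r-b>40)).astype(np.uint8)
    n,l,st,ce=cv2.connectedComponentsWithStats(m,connectivity=8)
    w=np.clip(r-(g+b)/2,0,None)
    out=[]
    for i in range(1,n):
        ys,xs=np.where(l==i); ww=w[ys,xs]
        out.append((st[i,4],xs@ww/ww.sum(),ys@ww/ww.sum()))
    return out
if __name__=="__main__":
    img=cv2.imread(sys.argv[1])
    for a,x,y in reds(img,''):
        if 190<x<300 and 130<y<225:
            print(a,round(x,2),round(y,2),'z30',ray('top',(x,y),30)[:2].round(1),'z66',ray('top',(x,y),66)[:2].round(1))
E
python3 meas.py pics/top0.png
python3 - <<'E'
from h import *
# zoom px from view
pts={'discL':((268,330),30),'nose':((266,292),23),'plateTop':((104,250),66),'earT':((486,142),16),'earB':((380,541),16),'drift':((108,400),60),'keyend':((85,110),8),'handleT':((598,190),63),'handleB':((648,368),63),'fj_c1':((288,293),88),'fj_c2':((325,435),88),'nb_1':((543,232),74),'nb_2':((577,365),74)}
for k,(p,z) in pts.items():
    print(k,ray('top',(185+(p[0]+.5)/6-.5,125+(p[1]+.5)/6-.5),z)[:2].round(0))
E
```

```text
6 253.68 158.79 z30 [588.8 -43.6] z66 [584.1 -44.2]
7 247.44 161.01 z30 [581.1 -22. ] z66 [576.5 -23.1]
29 201.84 165.55 z30 [565.4 135.7] z66 [561.2 131.2]
5 219.66 168.2 z30 [556.2  74. ] z66 [552.1  70.8]
6 218.28 173.64 z30 [537.3  78.6] z66 [533.6  75.4]
7 265.44 201.03 z30 [442.6 -84.1] z66 [440.9 -84. ]
9 258.81 202.42 z30 [437.8 -61.3] z66 [436.2 -61.6]
discL [517.  41.]
nose [539.  42.]
plateTop [559. 131.]
earT [628. -85.]
earB [396. -24.]
drift [474. 129.]
keyend [648. 150.]
handleT [ 593. -148.]
handleB [ 492. -176.]
fj_c1 [532.  26.]
fj_c2 [453.   5.]
nb_1 [ 568. -116.]
nb_2 [ 493. -135.]
```

>>> {"name": "jog_arm", "arguments": {"moves": "0 -24 -37 0 0 0 0.016; 0 -24 -37 0 0 0 0.016; 0 -24 -37 0 0 0 0.016; 0 -24 -37 0 0 0 0.016; 0 -24 -37 0 0 0 0.016; 0 -24 -37 0 0 0 0.016; 0 -24 -37 0 0 0 0.016; 0 -24 -37 0 0 0 0.016; 0 -24 -37 0 0 0 0.016; 0 0 0 0 0 0 0", "squeeze": 30}}

```text
clock: 1.1
eef_pos: [469.7, -169.0, 248.2]
orientation: [[0.269, -0.963, -0.005], [-0.963, -0.269, 0.006], [-0.007, 0.003, -1.0]]
force: [-1.1, 0.2, -0.9]
opening: 0.3
```

```bash
cat >> h.py <<'E'
C=np.array([512.6,-53.3])
def vpt(deg,x,y):
    a=np.radians(deg); u=np.array([np.cos(a),np.sin(a)]); v=np.array([-u[1],u[0]])
    return C+x*u+y*v
def to(target,yaw):
    s=state(); R=s['orientation']; p=s['eef_pos']
    d=R.T@(np.array(target)-p); cur=np.degrees(np.arctan2(R[1,0],R[0,0]))
    print('pos',p.round(1),'yaw',cur.round(2),'shift',d.round(1),'turnz',round(-np.radians(yaw-cur),3),'F',s['force'].round(1),'op',round(s['opening'],1),'t',s['clock'],'tilt',R[:,2].round(3))
E
python3 - <<'E'
from h import *
import rig
print(rig.tip_reach, vpt(105.4,-64,63)); to([*vpt(105.4,-64,63),150],-74.6)
E
```

```text
22.0 [ 468.85758105 -131.73214127]
pos [ 469.7 -169.   248.2] yaw -74.38 shift [-35.4  -9.5  98.4] turnz 0.004 F [-1.1  0.2 -0.9] op 0.3 t 1.1 tilt [-0.005  0.006 -1.   ]
```

>>> {"name": "jog_arm", "arguments": {"moves": "0 -18 -5 33 0 0 0; 0 -18 -5 33 0 0 0; 0 0 0 33 0 0 0; 0 0 0 0 0 0 0"}}

```text
clock: 1.5
eef_pos: [469.2, -129.0, 145.8]
orientation: [[0.273, -0.962, -0.005], [-0.962, -0.273, 0.005], [-0.006, 0.004, -1.0]]
force: [-0.7, 0.3, 0.2]
opening: -0.0
```

Run:
```python
from h import *
to([*vpt(105.4,-64,63),72],-74.6)
ci=camera_info('wrist'); f=grab_frame('wrist'); cv2.imwrite('pics/w1.png',f)
s=grab_frame('scene'); cv2.imwrite('pics/s1.png',cv2.resize(s[150:300,180:360],None,fx=4,fy=4,interpolation=cv2.INTER_CUBIC))
print([np.round(proj('wrist',[*vpt(105.4,x,y),z],ci)) for x,y,z in((-75,40,74),(-53,40,74),(-75,-40,74),(0,92,30))])
```

```text
pos [ 469.2 -129.   145.8] yaw -74.17 shift [ 3.   0.8 73.7] turnz 0.007 F [-0.7  0.3  0.2] op -0.0 t 1.5 tilt [-0.005  0.005 -1.   ]
[array([280., 182.]), array([248., 182.]), array([284.,  51.]), array([188., 226.])]
```

View pics/w1.png

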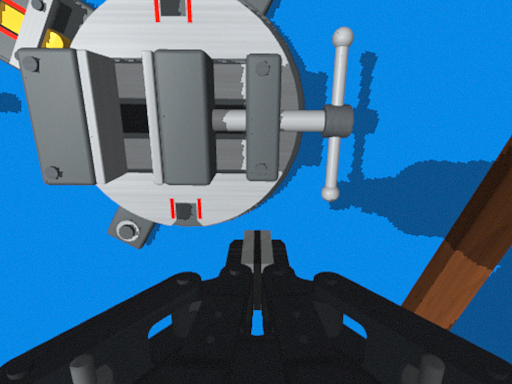

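View pics/s1.png

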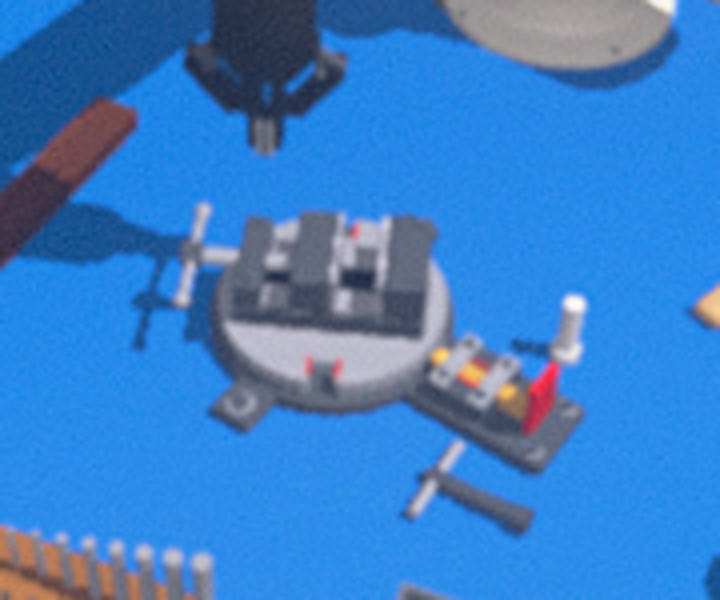

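>>> {"name": "jog_arm", "arguments": {"moves": "0 3 1 25 0 0 0.007; 0 0 0 25 0 0 0; 0 0 0 24 0 0 0; 0 0 0 0 0 0 0"}}

```text
clock: 2.0
eef_pos: [475.4, -136.6, 84.4]
orientation: [[0.262, -0.965, 0.013], [-0.965, -0.262, -0.0], [0.004, -0.012, -1.0]]
force: [-0.2, -0.7, 0.4]
opening: 0.1
```

Run:
```python
from h import *
for d in (0,10,20,30,40,50,60): to([*vpt(105.4+d,-64,51),72],-74.6+d)
```

```text
pos [ 475.4 -136.6   84.4] yaw -74.82 shift [-6.5 -6.8 12.5] turnz -0.004 F [-0.2 -0.7  0.4] op 0.1 t 2.0 tilt [ 0.013 -0.    -1.   ]
pos [ 475.4 -136.6   84.4] yaw -74.82 shift [  1.3 -18.7  12.7] turnz -0.178 F [-0.2 -0.7  0.4] op 0.1 t 2.0 tilt [ 0.013 -0.    -1.   ]
pos [ 475.4 -136.6   84.4] yaw -74.82 shift [  6.9 -31.8  12.9] turnz -0.353 F [-0.2 -0.7  0.4] op 0.1 t 2.0 tilt [ 0.013 -0.    -1.   ]
pos [ 475.4 -136.6   84.4] yaw -74.82 shift [ 10.2 -45.7  13. ] turnz -0.527 F [-0.2 -0.7  0.4] op 0.1 t 2.0 tilt [ 0.013 -0.    -1.   ]
pos [ 475.4 -136.6   84.4] yaw -74.82 shift [ 11.1 -60.   13.2] turnz -0.702 F [-0.2 -0.7  0.4] op 0.1 t 2.0 tilt [ 0.013 -0.    -1.   ]
pos [ 475.4 -136.6   84.4] yaw -74.82 shift [  9.4 -74.1  13.4] turnz -0.876 F [-0.2 -0.7  0.4] op 0.1 t 2.0 tilt [ 0.013 -0.    -1.   ]
pos [ 475.4 -136.6   84.4] yaw -74.82 shift [  5.3 -87.8  13.5] turnz -1.051 F [-0.2 -0.7  0.4] op 0.1 t 2.0 tilt [ 0.013 -0.    -1.   ]
```

>>> {"name": "jog_arm", "arguments": {"moves": "0 -6 0 12 0 0 0; 0 0 -4 0 0 0 0; 0 0 -4 0 0 0 0; 0 0 0 0 0 0 0"}}

```text
clock: 2.4
eef_pos: [483.0, -131.0, 77.7]
orientation: [[0.259, -0.966, 0.015], [-0.966, -0.259, -0.006], [0.009, -0.013, -1.0]]
force: [-1.0, -0.4, -1.8]
opening: -0.3
```

Run:
```python
from h import *
for d in (0,20): to([*vpt(105.4+d,-64,51),72],-74.6+d)
```

```text
pos [ 483.  -131.    77.7] yaw -74.98 shift [-3.1  1.9  5.7] turnz -0.007 F [-1.  -0.4 -1.8] op -0.3 t 2.4 tilt [ 0.015 -0.006 -1.   ]
pos [ 483.  -131.    77.7] yaw -74.98 shift [ 10.3 -23.2   6.1] turnz -0.356 F [-1.  -0.4 -1.8] op -0.3 t 2.4 tilt [ 0.015 -0.006 -1.   ]
```

>>> {"name": "jog_arm", "arguments": {"moves": "0 2 -6 4 0 0 -0.087; 0 4 -6 2 0 0 -0.087; 0 4 -6 0 0 0 -0.087; 0 4 -6 0 0 0 -0.087; 0 0 0 0 0 0 0"}}

```text
clock: 2.9
eef_pos: [509.5, -135.9, 76.2]
orientation: [[0.583, -0.812, 0.009], [-0.812, -0.583, -0.01], [0.013, -0.002, -1.0]]
force: [-0.6, 0.6, -0.7]
opening: 0.0
```

```bash
python3 - <<'E'
from h import *
for d in (20,40): to([*vpt(105.4+d,-64,48),72],-74.6+d)
cv2.imwrite('pics/t2.png',grab_frame('top')); 
ci=camera_info('wrist'); f=grab_frame('wrist'); cv2.imwrite('pics/w2.png',f)
E
python3 meas.py pics/t2.png
```

```text
pos [ 509.5 -135.9   76.2] yaw -54.34 shift [-1.6 -2.4  4.2] turnz 0.005 F [-0.6  0.6 -0.7] op 0.0 t 2.9 tilt [ 0.009 -0.01  -1.   ]
pos [ 509.5 -135.9   76.2] yaw -54.34 shift [ 11.1 -27.1   4.4] turnz -0.345 F [-0.6  0.6 -0.7] op 0.0 t 2.9 tilt [ 0.009 -0.01  -1.   ]
27 201.82 165.44 z30 [565.8 135.7] z66 [561.5 131.3]
7 245.94 161.13 z30 [580.7 -16.8] z66 [576.1 -18.1]
7 240.87 165.37 z30 [566.    0.7] z66 [561.7  -0.9]
5 219.66 168.2 z30 [556.2  74. ] z66 [552.1  70.8]
6 218.27 173.63 z30 [537.4  78.7] z66 [533.7  75.4]
```

View pics/w2.png

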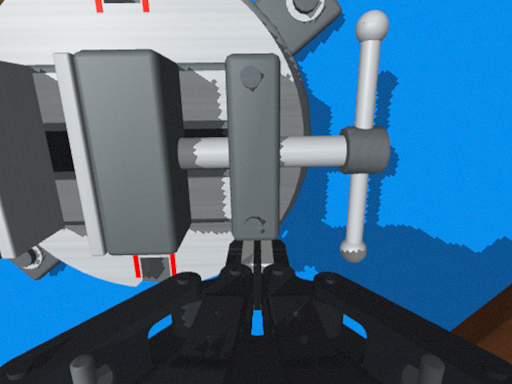

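>>> {"name": "jog_arm", "arguments": {"moves": "0 4 -6 3 0 0 -0.087; 0 4 -6 2 0 0 -0.087; 0 4 -6 0 0 0 -0.087; 0 4 -6 0 0 0 -0.087; 0 4 -6 0 0 0 -0.087; 0 4 -5 0 0 0 -0.087; 0 0 0 0 0 0 0"}}

```text
clock: 3.7
eef_pos: [547.6, -129.7, 74.8]
orientation: [[0.909, -0.417, 0.005], [-0.416, -0.909, -0.019], [0.012, 0.015, -1.0]]
force: [0.4, -0.5, -0.1]
opening: -0.1
```

```bash
python3 - <<'E'
from h import *
for d in (53,60): to([*vpt(105.4+d,-64,50),72],-74.6+d)
cv2.imwrite('pics/t3.png',grab_frame('top'));
E
python3 meas.py pics/t3.png
```

```text
pos [ 547.6 -129.7   74.8] yaw -24.61 shift [ 2.9 -8.3  2.8] turnz -0.053 F [ 0.4 -0.5 -0.1] op -0.1 t 3.7 tilt [ 0.005 -0.019 -1.   ]
pos [ 547.6 -129.7   74.8] yaw -24.61 shift [  8.  -16.8   2.7] turnz -0.175 F [ 0.4 -0.5 -0.1] op -0.1 t 3.7 tilt [ 0.005 -0.019 -1.   ]
28 201.84 165.47 z30 [565.7 135.7] z66 [561.5 131.2]
7 238.81 167.97 z30 [556.9   7.8] z66 [552.9   6. ]
5 219.65 168.2 z30 [556.2  74. ] z66 [552.1  70.8]
6 218.26 173.63 z30 [537.4  78.7] z66 [533.7  75.4]
7 235.22 173.63 z30 [537.3  20.1] z66 [533.6  18.1]
```

>>> {"name": "jog_arm", "arguments": {"moves": "0 4 -6 2 0 0 -0.087; 0 4 -6 0 0 0 -0.087; 0 0 0 0 0 0 0"}}

```text
clock: 4.05
eef_pos: [559.3, -123.5, 75.1]
orientation: [[0.965, -0.262, 0.007], [-0.262, -0.965, -0.023], [0.013, 0.02, -1.0]]
force: [-0.8, 0.4, 0.4]
opening: -0.2
```

```bash
python3 - <<'E'
from h import *
for d in (60,): to([*vpt(105.4+d,-64,50),72],-74.6+d)
cv2.imwrite('pics/t4.png',grab_frame('top'));
E
python3 meas.py pics/t4.png
```

```text
pos [ 559.3 -123.5   75.1] yaw -15.19 shift [ 1.  -6.2  3. ] turnz -0.01 F [-0.8  0.4  0.4] op -0.2 t 4.05 tilt [ 0.007 -0.023 -1.   ]
28 201.82 165.51 z30 [565.6 135.7] z66 [561.3 131.3]
5 219.65 168.2 z30 [556.2  74. ] z66 [552.1  70.9]
7 237.02 170.85 z30 [547.   13.9] z66 [543.1  12.1]
6 218.27 173.63 z30 [537.3  78.7] z66 [533.7  75.4]
7 234.89 177.21 z30 [524.9  21.2] z66 [521.5  19.2]
```

>>> {"name": "jog_arm", "arguments": {"moves": "0 2 -4 0 0 0 -0.04; 0 0 0 0 0 0 0"}}

```text
clock: 4.3
eef_pos: [561.8, -121.1, 75.7]
orientation: [[0.973, -0.231, 0.008], [-0.23, -0.973, -0.025], [0.013, 0.022, -1.0]]
force: [-0.3, -0.6, 0.2]
opening: 0.2
```

```bash
python3 - <<'E'
from h import *
for d in (60,): to([*vpt(105.4+d,-64,50),72],-74.6+d)
cv2.imwrite('pics/t5.png',grab_frame('top'));
E
python3 meas.py pics/t5.png
```

```text
pos [ 561.8 -121.1   75.7] yaw -13.32 shift [-0.7 -3.3  3.6] turnz 0.022 F [-0.3 -0.6  0.2] op 0.2 t 4.3 tilt [ 0.008 -0.025 -1.   ]
27 201.82 165.43 z30 [565.9 135.7] z66 [561.6 131.3]
5 219.66 168.2 z30 [556.2  74. ] z66 [552.1  70.8]
7 236.29 171.56 z30 [544.5  16.4] z66 [540.7  14.5]
6 218.29 173.64 z30 [537.3  78.6] z66 [533.6  75.4]
4 234.36 178.0 z30 [522.2  23. ] z66 [518.8  21. ]
```

>>> {"name": "jog_arm", "arguments": {"moves": "0 0 -2 0 0 0 0; 0 0 0 0 0 0 0; 0 0 10 0 0 0 0; 0 0 15 -10 0 0 0; 0 0 0 -45 0 0 0; 0 0 0 -45 0 0 0; 0 0 0 -45 0 0 0; 0 0 0 0 0 0 0"}}

```text
clock: 5.15
eef_pos: [551.6, -145.1, 229.0]
orientation: [[0.971, -0.24, 0.007], [-0.24, -0.971, -0.024], [0.013, 0.021, -1.0]]
force: [-0.2, -0.3, -0.5]
opening: 0.0
```

```bash
python3 - <<'E'
from h import *
to([512,-10,220],-15)
cv2.imwrite('pics/t6.png',grab_frame('top'));
E
python3 meas.py pics/t6.png
```

```text
pos [ 551.6 -145.1  229. ] yaw -13.87 shift [ -71.  -121.8    5.5] turnz 0.02 F [-0.2 -0.3 -0.5] op 0.0 t 5.15 tilt [ 0.007 -0.024 -1.   ]
27 201.82 165.44 z30 [565.8 135.7] z66 [561.6 131.3]
5 219.67 168.2 z30 [556.2  73.9] z66 [552.1  70.8]
5 236.38 171.75 z30 [543.8  16.1] z66 [540.   14.2]
6 218.25 173.62 z30 [537.4  78.7] z66 [533.7  75.5]
7 234.59 178.25 z30 [521.3  22.2] z66 [518.   20.2]
```

Run:
```python
from h import *
ci=camera_info('wrist'); f=grab_frame('wrist'); cv2.imwrite('pics/w7.png',f)
b=np.array([np.cos(np.radians(75.2)),np.sin(np.radians(75.2))])
for r,z in ((92,30),(100,29)): print(proj('wrist',[*(C+r*b),z],ci))
from meas import reds
for a,x,y in reds(f,''):
    if a>15: print(a,round(x,1),round(y,1),ray('wrist',(x,y),30,ci).round(1))
to([570.8,167.1,140],-14.8)
```

```text
(np.float64(192.93757754919795), np.float64(-12.133677901492177))
(np.float64(192.71446540699782), np.float64(-21.95557783068))
71 180.9 8.8 [520.1  22.3  30. ]
79 205.6 9.3 [542.3  16.4  30. ]
52 501.4 87.5 [ 812.2 -121.3   30. ]
24 500.5 117.7 [ 811.5 -151.8   30. ]
27 500.7 128.7 [ 811.7 -163.4   30. ]
113 503.3 146.0 [ 814.5 -182.8   30. ]
50 188.1 165.1 [ 480.7 -121.    30. ]
51 209.2 166.1 [ 502.6 -127.6   30. ]
pos [ 550.7 -144.8  223.5] yaw -13.88 shift [ -55.8 -309.3   76.5] turnz 0.016 F [-0.3 -0.1 -0.8] op -0.3 t 5.25 tilt [ 0.001 -0.022 -1.   ]
```

View pics/w7.png

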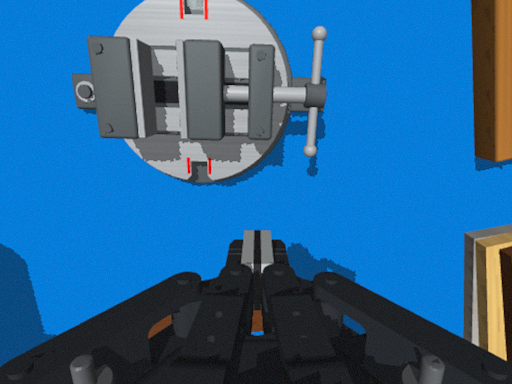

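>>> {"name": "jog_arm", "arguments": {"moves": "0 -8 -44 0 0 0 0.016; 0 -8 -44 0 0 0 0; 0 -8 -44 0 0 0 0; 0 -8 -44 0 0 0 0; 0 -8 -44 0 0 0 0; 0 -8 -44 0 0 0 0; 0 -8 -44 0 0 0 0; 0 0 0 0 0 0 0"}}

```text
clock: 6.05
eef_pos: [572.6, 172.2, 205.8]
orientation: [[0.964, -0.265, -0.014], [-0.265, -0.964, -0.023], [-0.007, 0.026, -1.0]]
force: [-0.4, -0.4, -0.1]
opening: -0.2
```

Run:
```python
from h import *
to([570.8,167.1,140],-14.8)
```

```text
pos [572.6 172.2 205.8] yaw -15.39 shift [ 0.1  3.7 65.9] turnz -0.01 F [-0.4 -0.4 -0.1] op -0.2 t 6.05 tilt [-0.014 -0.023 -1.   ]
```

>>> {"name": "jog_arm", "arguments": {"moves": "0 0 0 40 0 0 0; 0 0 0 40 0 0 -0.01; 0 0 0 0 0 0 0"}}

```text
clock: 6.35
eef_pos: [570.2, 169.9, 120.8]
orientation: [[0.967, -0.253, -0.018], [-0.253, -0.967, -0.024], [-0.011, 0.028, -1.0]]
force: [-0.8, -0.1, -0.0]
opening: 0.4
```

Run:
```python
from h import *
to([570.8,167.1,66],-14.8)
f=grab_frame('scene'); cv2.imwrite('pics/s8.png',cv2.resize(f[160:310,200:380],None,fx=4,fy=4,interpolation=cv2.INTER_CUBIC))
```

```text
pos [570.2 169.9 120.8] yaw -14.67 shift [ 1.9  1.  54.9] turnz 0.002 F [-0.8 -0.1 -0. ] op 0.4 t 6.35 tilt [-0.018 -0.024 -1.   ]
```

View pics/s8.png

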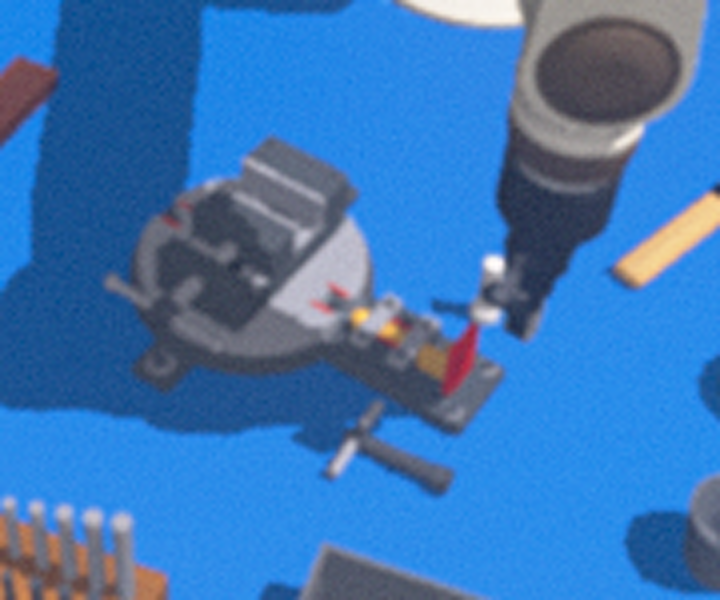

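>>> {"name": "jog_arm", "arguments": {"moves": "0 1 0 30 0 0 0; 0 1 0 30 0 0 0; 0 0 0 5 0 0 0; 0 0 0 0 0 0 0"}}

```text
clock: 6.8
eef_pos: [575.6, 166.2, 66.1]
orientation: [[0.966, -0.258, -0.007], [-0.258, -0.966, -0.021], [-0.001, 0.022, -1.0]]
force: [-0.6, -0.8, -0.7]
opening: 0.1
```

Run:
```python
from h import *
b=np.array([np.cos(np.radians(75.2)),np.sin(np.radians(75.2))])
to([*(C+206*b),64],-14.8)
to([*(C+178*b),64],-14.8)
```

```text
pos [575.6 166.2  66.1] yaw -14.93 shift [-4.8 22.3  2.6] turnz -0.002 F [-0.6 -0.8 -0.7] op 0.1 t 6.8 tilt [-0.007 -0.021 -1.   ]
pos [575.6 166.2  66.1] yaw -14.93 shift [-4.7 50.3  3.2] turnz -0.002 F [-0.6 -0.8 -0.7] op 0.1 t 6.8 tilt [-0.007 -0.021 -1.   ]
```

>>> {"name": "jog_arm", "arguments": {"moves": "0 -3 6 2 0 0 0; 0 -2 6 0 0 0 0; 0 0 6 0 0 0 0; 0 0 4 0 0 0 0; 0 0 4 0 0 0 0; 0 0 0 0 0 0 0"}}

```text
clock: 7.4
eef_pos: [565.7, 140.8, 71.9]
orientation: [[0.966, -0.258, 0.001], [-0.258, -0.966, -0.018], [0.006, 0.017, -1.0]]
force: [0.6, -0.1, 0.0]
opening: 0.1
```

>>> {"name": "jog_arm", "arguments": {"moves": "0 0 4 0 0 0 0; 0 0 4 0 0 0 0; 0 0 4 0 0 0 0; 0 0 0 0 0 0 0"}}

```text
clock: 7.8
eef_pos: [562.6, 128.8, 72.0]
orientation: [[0.966, -0.258, 0.001], [-0.258, -0.966, -0.017], [0.006, 0.016, -1.0]]
force: [0.1, 0.8, -0.7]
opening: -0.1
```

```bash
python3 - <<'E'
from h import *
b=np.array([np.cos(np.radians(75.2)),np.sin(np.radians(75.2))])
to([*(C+178*b),64],-14.8)
cv2.imwrite('pics/t9.png',grab_frame('top'))
E
python3 meas.py pics/t9.png
```

```text
pos [562.6 128.8  72. ] yaw -14.93 shift [-1.8 10.7  8.2] turnz -0.002 F [ 0.1  0.8 -0.7] op -0.1 t 7.8 tilt [ 0.001 -0.017 -1.   ]
3 219.05 168.0 z30 [556.9  76.1] z66 [552.8  72.9]
1 216.0 173.0 z30 [539.5  86.5] z66 [535.8  83.1]
4 236.78 172.0 z30 [543.   14.8] z66 [539.2  12.9]
2 219.48 174.0 z30 [536.1  74.5] z66 [532.4  71.3]
7 234.61 178.25 z30 [521.3  22.2] z66 [517.9  20.1]
3 277.12 183.0 z30 [ 504.8 -124.4] z66 [ 501.8 -123.4]
1 280.0 184.0 z30 [ 501.3 -134.3] z66 [ 498.4 -133.1]
6 275.87 189.43 z30 [ 482.6 -120. ] z66 [ 480.  -119.1]
```

>>> {"name": "jog_arm", "arguments": {"moves": "0 0 4 1 0 0 0; 0 0 4 1 0 0 0; 0 0 3 0 0 0 0"}}

```text
clock: 8.15
eef_pos: [560.8, 120.7, 71.2]
orientation: [[0.967, -0.256, 0.004], [-0.256, -0.967, -0.01], [0.007, 0.009, -1.0]]
force: [4.4, 27.8, -6.4]
opening: 0.1
```

Run:
```python
from h import *
b=np.array([np.cos(np.radians(75.2)),np.sin(np.radians(75.2))])
to([*(C+178*b),64],-14.8)
f=grab_frame('scene'); cv2.imwrite('pics/s10.png',cv2.resize(f[160:310,200:380],None,fx=4,fy=4,interpolation=cv2.INTER_CUBIC))
```

```text
pos [560.8 120.7  71.2] yaw -14.81 shift [-2.2  2.5  7.2] turnz -0.0 F [ 4.4 27.8 -6.4] op 0.1 t 8.15 tilt [ 0.004 -0.01  -1.   ]
```

View pics/s10.png

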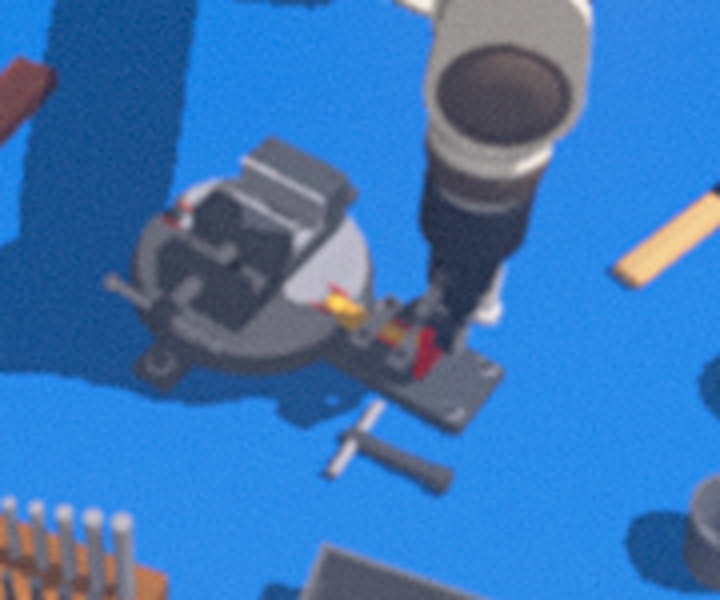

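>>> {"name": "jog_arm", "arguments": {"moves": "0 0 3 0 0 0 0; 0 0 3 0 0 0 0"}}

```text
clock: 8.4
eef_pos: [560.7, 120.7, 71.3]
orientation: [[0.968, -0.251, 0.008], [-0.251, -0.968, 0.004], [0.007, -0.005, -1.0]]
force: [5.3, 19.6, -3.8]
opening: -0.1
```

Run:
```python
from h import *
b=np.array([np.cos(np.radians(75.2)),np.sin(np.radians(75.2))])
to([*(C+178*b),64],-14.8)
```

```text
pos [560.7 120.7  71.3] yaw -14.55 shift [-2.2  2.5  7.2] turnz 0.004 F [ 5.3 19.6 -3.8] op -0.1 t 8.4 tilt [ 0.008  0.004 -1.   ]
```

>>> {"name": "jog_arm", "arguments": {"moves": "0 0 -10 0 0 0 0; 0 0 -20 0 0 0 0; 0 0 -20 -5 0 0 0; 0 0 0 -45 0 0 0; 0 0 0 -45 0 0 0; 0 0 -20 -45 0 0 0; 0 0 -30 -40 0 0 0; 0 0 -40 0 0 0 0; 0 0 -40 0 0 0 0; 0 0 0 0 0 0 0"}}

```text
clock: 9.4
eef_pos: [604.5, 296.3, 255.0]
orientation: [[0.966, -0.257, 0.003], [-0.257, -0.966, -0.006], [0.004, 0.005, -1.0]]
force: [0.4, -0.8, -0.5]
opening: -0.0
```

```bash
python3 - <<'E'
from h import *
to([570,300,200],-14.8)
f=grab_frame('top'); cv2.imwrite('pics/t11.png',f); cv2.imwrite('pics/t11z.png',cv2.resize(f[125:225,185:310],None,fx=6,fy=6,interpolation=cv2.INTER_CUBIC))
f=grab_frame('scene'); cv2.imwrite('pics/s11.png',cv2.resize(f[160:310,200:380],None,fx=4,fy=4,interpolation=cv2.INTER_CUBIC))
E
python3 meas.py pics/t11.png
```

```text
pos [604.5 296.3 255. ] yaw -14.88 shift [-34.5   5.   54.9] turnz -0.001 F [ 0.4 -0.8 -0.5] op -0.0 t 9.4 tilt [ 0.003 -0.006 -1.   ]
26 208.86 167.42 z30 [558.9 111.3] z66 [554.8 107.4]
5 219.65 168.2 z30 [556.2  74. ] z66 [552.1  70.8]
5 236.4 171.76 z30 [543.8  16.1] z66 [540.   14.1]
6 218.27 173.63 z30 [537.4  78.7] z66 [533.7  75.4]
8 234.45 178.13 z30 [521.7  22.7] z66 [518.4  20.7]
3 277.12 183.0 z30 [ 504.8 -124.4] z66 [ 501.8 -123.4]
1 280.0 184.0 z30 [ 501.3 -134.3] z66 [ 498.4 -133.1]
4 276.53 189.74 z30 [ 481.5 -122.3] z66 [ 479.  -121.4]
```

View pics/t11z.png

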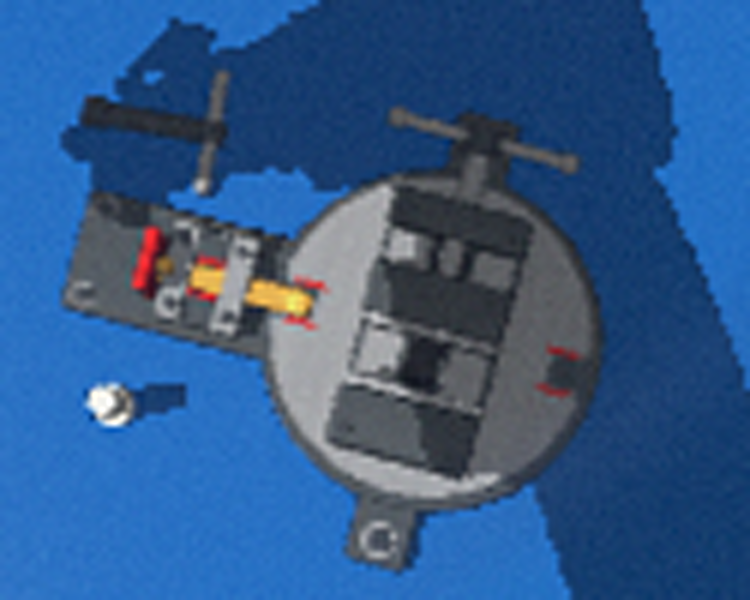

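View pics/s11.png

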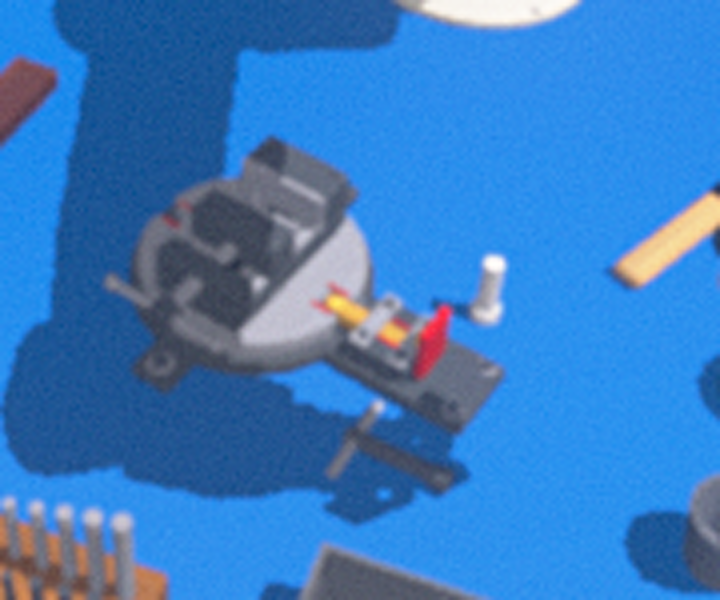

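>>> {"name": "jog_arm", "arguments": {"moves": "0 4 45 0 0 0 0; 0 4 45 0 0 0 0; 0 4 45 0 0 0 0; 0 4 45 0 0 0 0; 0 4 45 0 0 0 0; 0 4 45 0 0 0 0; 0 4 45 0 0 0 0; 0 4 45 0 0 0 0; 0 0 0 0 0 0 0; 0 0 0 0 0 0 0"}}

```text
clock: 10.5
eef_pos: [529.6, -86.6, 255.7]
orientation: [[0.963, -0.269, -0.004], [-0.269, -0.963, -0.016], [0.001, 0.016, -1.0]]
force: [0.2, 0.2, -0.1]
opening: -0.1
```

Run:
```python
from h import *
to([570,300,200],-14.8)
ci=camera_info('wrist'); f=grab_frame('wrist'); cv2.imwrite('pics/w12.png',f)
b=np.array([np.cos(np.radians(75.2)),np.sin(np.radians(75.2))])
for r,z in ((72,29),(70,30),(92,30),(162,66),(170,66),(160,34),(108,34)): print(r,z,np.round(proj('wrist',[*(C+r*b),z],ci),1))
cv2.imwrite('pics/w12z.png',cv2.resize(f[0:160,140:300],None,fx=3.7,fy=3.7,interpolation=cv2.INTER_CUBIC))
```

```text
pos [529.6 -86.6 255.7] yaw -15.59 shift [ -65.  -384.1   49.4] turnz -0.014 F [ 0.2  0.2 -0.1] op -0.1 t 10.5 tilt [-0.004 -0.016 -1.   ]
72 29 [234.   76.3]
70 30 [234.   78.2]
92 30 [233.3  56.2]
162 66 [227.  -36.2]
170 66 [226.6 -47.1]
160 34 [230.3 -19.5]
108 34 [232.4  38.9]
```

View pics/w12.png

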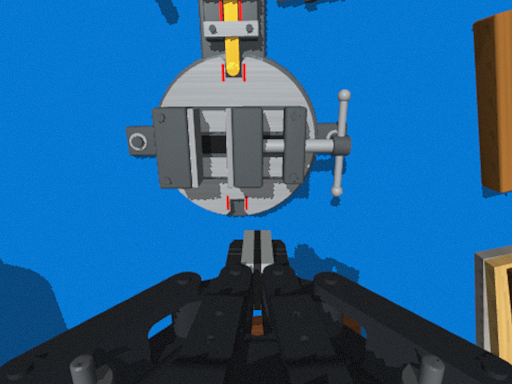

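View pics/w12z.png

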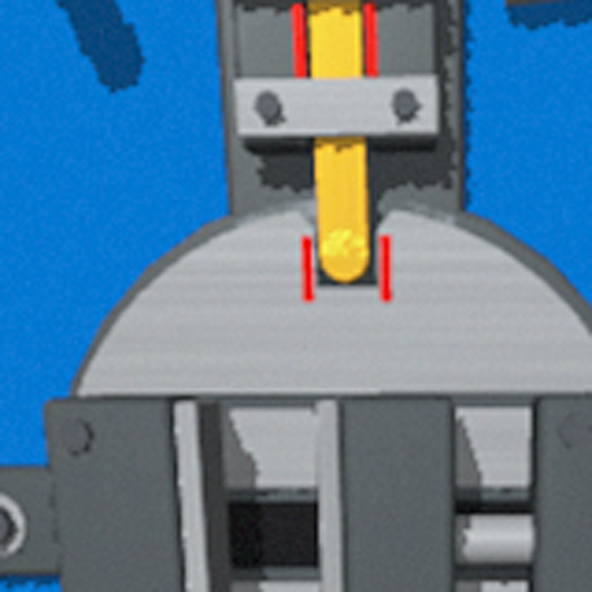

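```bash
python3 -c "
from rig import *
print(finish_job())"
```

```text
the job is handed in; nothing more can be done
None
```

The vise is locked: I turned it about 60° counterclockwise until slot_b faced the bar, then pushed the thumb plate until the bar hit its stop. I turned it by pushing the nut block's flank with the shut fingers. The job took 10.5 s of the 48 s.

Last checks:
- **Slot alignment:** slot_b was about 0.6° off the bar before the push, within the 4° allowed.
- **Bar at its stop:** the plate would not move further, with 20–28 N on the fingers.
- **Nose position:** the close wrist picture shows the nose at row 76, where fully home should appear at 76.3, and about 1 px from the bottom of the slot.
- **One disagreement:** the coarse top view put the plate's travel at only about 25 mm instead of 28. I trusted the closer wrist view, because the pixels are coarse in the top view and the guide may hide part of the plate there. The fingers' stop position also put the plate face at about 169.5 mm from the axis, against 170 mm fully home.
- **Loose parts:** the chuck key and drift look unmoved in the last top view. I didn't check the other loose items separately.
- **Robot:** it was touching nothing when I handed in the job.

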